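# Put the round ceramic pellets into their weighing dishes by size

### The arm

A 7-joint arm with a two-finger parallel gripper is mounted at the origin on the work surface. World frame = base frame: x ahead of the robot, y to its left, z up, the work surface at z = 0. Lengths are in m, angles in rad, forces in N, time in s.
With the tool pointing down it reaches from about 0.425 to 0.925 m from the base axis. Payload 6.8 kg.
Tool frame: the origin (TCP) lies on the mounting face of the last link; the fingertips stand 173 mm ahead of it and the grasp point (between the pads) lies 155 mm ahead of it; z points along the fingers, y is the line along which they close (so a half turn about z gives the same grasp; the last joint's range is limited). The gripper opens to 85 mm and grips with 20 to 120 N. Pads are 22 mm wide; open, the fingers measure 114 mm over their backs; the gripper's body (76 mm by 85 mm) begins 54 mm behind the grasp point. The pads swing forward as they close: fully open they stand 13 mm farther back than shut.
Start: joints at [1.084, 0.477, 0.022, 1.555, -0.011, 1.109, -0.083], TCP at [0.25, -0.627, 0.405] pointing down, gripper open.
Joint ranges: [-2.96, 2.96], [-0.34, 2.1], [-1.41, 1.46], [0.24, 2.44], [-1.37, 4.51], [0.17, 1.92], [-2.96, 2.96]. Speed limits (rad/s): [2.39, 2.39, 3.14, 3.14, 3.14, 3.14, 3.14].

### API

Orientations are given as a unit quaternion [w, x, y, z].
In Python, from station import bot gives the robot as it stands. The module is installed in compiled form; this text tells all that it offers.
- The arm moves only by the shell command python3 -m pendant 'ROWS' [FORCE]. ROWS is JSON, a list of rows, each a list of 5 numbers: the finger opening in m, from 0 to 0.0854, then the shift along the tool's x, y, z in m, then the turn about the tool's z in degrees. In form: [[jaw, x, y, z, yaw], ...]. A call has 1 to 12 rows; each row shifts and turns the commanded pose from where the row before left it, along the tool's axes as they then stand; what a row does not reach is not made up. A row lasts 1/12 s, in which the tool goes at most 41.7 mm and 7.16 degrees, less where a joint would pass 70% of its speed; a pose out of reach is approached as far as the arm can. A call with a gripper value outside its range is refused whole. The fingers move at their own pace and stop on an object; FORCE is the grip in N (left out, the last holds). Time passes only in rows, so rows that do not move let the fingers close. It gives the time, the measured TCP pose, the force, the opening and the grip force at its end, in the units of the state.
- bot.get_obs(): the state, without advancing time (a new reading comes with each control period).
- bot.read_camera(name): name is "scene" or "top" or "wrist"; returns (picture, depth): 384x512x3 uint8, blue, green, red; 384x512 float32, m along the optical axis (not along the pixel's ray), 0 where there is no reading.
- bot.camera_model(name): a dict with "intrinsics" (3x3 intrinsics, pixels), "R" (3x3) and "t" (3): a world point X has camera coordinates R X + t. Camera axes: x right, y down, z forward; pixel columns grow to the right and rows downward; lengths in m; the calibration is good to about 2 mm. A picture is of the moment at which its call begins: read the wrist's pose just before it. camera_model takes no time and is no camera call; for the wrist camera it gives the pose at the moment of the call.
- bot.hand_in(): hands the job in; it is judged then, once.
Trained networks look in the newest picture that a camera, given by its name, has taken for a name from the list of things; names that differ only in an ending like _2 or _b are one class to them, and where a whole thing is asked for, a point or a joint stands for the part that bears it (a point fixed in the world has none). Each returns a list of dicts, best first, with "score" (0 to 1); they miss things now and then, are a little off and sometimes report something else, mostly with a low value. They report only what shows in the picture. A call takes as long as a camera call. They do not tell look-alikes from the thing itself.
- bot.boxes_of(name, camera): "at" ([column, row] in pixels, amid what is visible of it).
- bot.trace(name, camera): "mask" (384x512 bool, what is visible of it) and "at" ([column, row] in pixels, amid what is visible of it).
- bot.pinpoint(name, camera): "at" ([column, row] in pixels: a listed point, or the origin of a listed thing).
The state is a dict: "t": time; "q": joint angles; "joint_vel": joint speeds; "joint_torque": joint torques, N m; "eef_pos": TCP position; "tool_rot": TCP orientation; "contact_force": force on the tool from outside, world axes, zero at the start; "torque": the same for the moment, N m; "gripper_width": opening from 0.0 (shut) to 1.0 (fully open); "grasp_force": force on a finger pad.
Only numpy, scipy, OpenCV 4.12 (cv2) and the standard library are available. Lean on these libraries where they do the work, as an engineer would, in place of code of your own. Each camera call takes 0.05 s, during which the arm holds its last target. There are 200 camera calls.

### The job

Sort the four solid round pellets into the four separate steel dishes by size, starting with the narrowest pellet and working up to the widest: the narrowest goes into the smallest dish, the next into the next larger dish, and so on to the widest in the largest, each set down upright in the middle of its dish. They are brittle, so do not drop them or knock them over; leave the square block, the ring and the dishes where they stand.

Things in the scene. Friction and masses are not known exactly. Their poses are not given: they have to be found in the camera images.
- pellet_a: The narrowest round pellet: a solid upright light-brown ceramic cylinder, 24 mm in diameter and 40 mm tall, standing on the table. Origin: centre of its underside; z up along its axis. The four round pellets are 24, 34, 44 and 54 mm across, all 40 mm tall. Brittle.
- pellet_b: The second narrowest round pellet: a solid upright light-brown ceramic cylinder, 34 mm in diameter and 40 mm tall, standing on the table. Origin: centre of its underside; z up along its axis. The four round pellets are 24, 34, 44 and 54 mm across, all 40 mm tall. Brittle.
- pellet_c: The second widest round pellet: a solid upright light-brown ceramic cylinder, 44 mm in diameter and 40 mm tall, standing on the table. Origin: centre of its underside; z up along its axis. The four round pellets are 24, 34, 44 and 54 mm across, all 40 mm tall. Brittle.
- pellet_d: The widest round pellet: a solid upright light-brown ceramic cylinder, 54 mm in diameter and 40 mm tall, standing on the table. Origin: centre of its underside; z up along its axis. The four round pellets are 24, 34, 44 and 54 mm across, all 40 mm tall. Brittle.
- dish_a: The smallest open dish: a shallow round bare-steel dish, 66 mm across the rim and 58 mm across the foot, 16 mm high, wall 3 mm, flat inner floor 3 mm above its underside, empty at the start. It stands loose on the table. Origin: centre of its underside; z up. The four dishes measure 66, 82, 98 and 114 mm across the rim. (The stack of brass pans is not used.)
- dish_b: The second smallest open dish: a shallow round bare-steel dish, 82 mm across the rim and 74 mm across the foot, 16 mm high, wall 3 mm, flat inner floor 3 mm above its underside, empty at the start. It stands loose on the table. Origin: centre of its underside; z up. The four dishes measure 66, 82, 98 and 114 mm across the rim. (The stack of brass pans is not used.)
- dish_c: The second largest open dish: a shallow round bare-steel dish, 98 mm across the rim and 90 mm across the foot, 16 mm high, wall 3 mm, flat inner floor 3 mm above its underside, empty at the start. It stands loose on the table. Origin: centre of its underside; z up. The four dishes measure 66, 82, 98 and 114 mm across the rim. (The stack of brass pans is not used.)
- dish_d: The largest open dish: a shallow round bare-steel dish, 114 mm across the rim and 106 mm across the foot, 16 mm high, wall 3 mm, flat inner floor 3 mm above its underside, empty at the start. It stands loose on the table. Origin: centre of its underside; z up. The four dishes measure 66, 82, 98 and 114 mm across the rim. (The stack of brass pans is not used.)
- square_block: A square upright block of the same light-brown ceramic, 36 x 36 mm and 40 mm tall; not one of the round pellets, stays where it is. Origin: centre of its underside; z up, x and y square to its sides.
- ring_block: A ring (short tube) of the same light-brown ceramic, 42 mm outside, 22 mm hole, 40 mm tall, axis upright; not one of the solid pellets, stays where it is. Origin: centre of its underside; z up.
Mind the look-alikes: they are no part of the job. Leave any green look-alike of the pellet_c alone.

How it is judged:
On the way, in this order (a step that is already met when the one before it is completed fails the run):
1. the narrowest pellet stands upright and released in the middle of the smallest dish (horizontal distance between pellet_a and dish_a below 0.014 m and z of pellet_a in the frame of dish_a between 0 and 0.007 m and angle between pellet_a's own z axis and vertical below 0.1 rad and contact force between the fingers and pellet_a below 0.05 N and linear speed of pellet_a below 0.02 m/s), for 0.2 s.
2. the second narrowest pellet stands upright and released in the middle of the second smallest dish (horizontal distance between pellet_b and dish_b below 0.014 m and z of pellet_b in the frame of dish_b between 0 and 0.007 m and angle between pellet_b's own z axis and vertical below 0.1 rad and contact force between the fingers and pellet_b below 0.05 N and linear speed of pellet_b below 0.02 m/s), for 0.2 s.
3. the second widest pellet stands upright and released in the middle of the second largest dish (horizontal distance between pellet_c and dish_c below 0.014 m and z of pellet_c in the frame of dish_c between 0 and 0.007 m and angle between pellet_c's own z axis and vertical below 0.1 rad and contact force between the fingers and pellet_c below 0.05 N and linear speed of pellet_c below 0.02 m/s), for 0.2 s.
4. the widest pellet stands upright and released in the middle of the largest dish (horizontal distance between pellet_d and dish_d below 0.014 m and z of pellet_d in the frame of dish_d between 0 and 0.007 m and angle between pellet_d's own z axis and vertical below 0.1 rad and contact force between the fingers and pellet_d below 0.05 N and linear speed of pellet_d below 0.02 m/s), for 0.2 s.
At the end, for the whole second after the job is handed in: Each round pellet stands upright (within about 6 degrees) on the floor of the dish of its own size rank, its axis within 14 mm of the dish's centre, released and at rest; they were placed in order from the narrowest to the widest (all of step 1 and all of step 2 and all of step 3 and all of step 4); the robot touches nothing.
It fails at once if the square block or the ring is shifted by more than 25 mm (distance of any of square_block, ring_block from where it was at the start of the episode above 0.025 m).
It fails at once if the square block or the ring is knocked over (angle between any of square_block, ring_block's own z axis and vertical above 0.6 rad).
It fails at once if a dish is shifted by more than 30 mm (distance of any of dish_a, dish_b, dish_c, dish_d from where it was at the start of the episode above 0.03 m).
It fails at once if a round pellet is knocked over (leans more than 40 degrees) (angle between any of pellet_a, pellet_b, pellet_c, pellet_d's own z axis and vertical above 0.7 rad).
It fails at once if a round pellet is dropped or thrown: moves faster than 0.6 m/s (a fall of about 18 mm) out of the fingers' grip ((linear speed of pellet_a above 0.6 m/s and contact force between the fingers and pellet_a below 0.01 N) or (linear speed of pellet_b above 0.6 m/s and contact force between the fingers and pellet_b below 0.01 N) or (linear speed of pellet_c above 0.6 m/s and contact force between the fingers and pellet_c below 0.01 N) or (linear speed of pellet_d above 0.6 m/s and contact force between the fingers and pellet_d below 0.01 N)).
It also fails if it takes over 99 s, if anything falls off the work surface, if the arm or the gripper's body presses on something with over 40 N, if the wrist force passes 120 N, or if a joint passes its speed limit or range.

## Working session

There is one attempt and no reset: what is moved stays moved. The work goes in short steps, Python scripts to look and compute and a shell command to move; the robot and the scene stay as the last step left them, time stands still between calls to the robot, and variables do not carry over. Pictures are saved under pics/ and viewed, at most 16 in all, crops included, and the job is handed in when it is done.

```bash
mkdir -p pics; python3 - <<'E'
from station import bot
import cv2,numpy as np
o=bot.get_obs();print({k:np.round(v,3).tolist() for k,v in o.items()})
for n in ["top","scene"]:
    p,d=bot.read_camera(n);cv2.imwrite(f"pics/{n}0.png",p);np.save(f"{n}_d.npy",d)
    m=bot.camera_model(n);np.savez(f"{n}_m.npz",**{k:np.array(v) for k,v in m.items() if k in("intrinsics","R","t")})
    print(n,m)
E
```

```text
{'t': 0.0, 'q': [1.084, 0.478, 0.022, 1.556, -0.012, 1.109, -0.083], 'joint_vel': [-0.002, 0.001, -0.002, -0.0, 0.0, -0.001, -0.001], 'joint_torque': [-0.001, -59.646, 1.607, -28.121, 0.012, 0.009, -0.0], 'eef_pos': [0.25, -0.627, 0.404], 'tool_rot': [-0.001, 0.982, 0.188, -0.0], 'contact_force': [0.256, 0.168, -0.863], 'torque': [-0.036, -0.002, 0.045], 'grasp_force': 0.0, 'gripper_width': 1.002}
top {'intrinsics': array([[404.56833774,   0.        , 258.64983107],
       [  0.        , 404.56833774, 188.83646596],
       [  0.        ,   0.        ,   1.        ]]), 'R': array([[-0.02466094, -0.99949854, -0.01986235],
       [-0.99319427,  0.026758  , -0.11335411],
       [ 0.11382874,  0.01693176, -0.9933561 ]]), 't': array([0.01635106, 0.48199603, 0.93979522])}
scene {'intrinsics': array([[395.61183283,   0.        , 257.98331641],
       [  0.        , 395.61183283, 194.67473745],
       [  0.        ,   0.        ,   1.        ]]), 'R': array([[-0.33182853,  0.9433387 , -0.00138881],
       [ 0.61476069,  0.2151309 , -0.75880695],
       [-0.71551319, -0.25264758, -0.65131412]]), 't': array([ 0.16917107, -0.2703737 ,  1.24250635])}
```

View pics/top0.png

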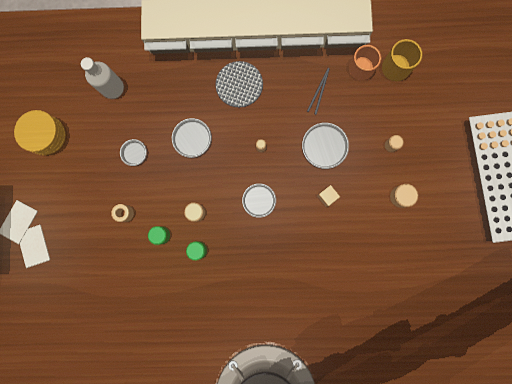

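View pics/scene0.png

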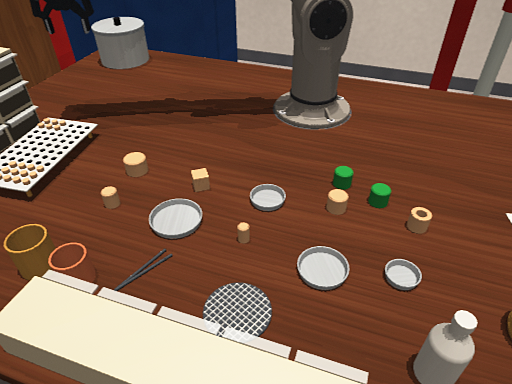

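Top view: pellets a (261,145), b (396,143), c (194,212), d (405,195). Dishes a (133,152), b (259,200), c (191,138), d (325,145). Leave alone: square (329,195), ring (121,213), and green look-alikes (157,235) and (195,251). Of the things of about 44 mm, (194,212) is the light-brown solid one, so it is pellet_c. I'll measure next and check the result in one enlarged crop.

```bash
cat > h.py <<'E'
from station import bot
import cv2,numpy as np
def back(cam_m,uv,z):
    K,R,t=[np.array(cam_m[k]) for k in("intrinsics","R","t")]
    uv=np.atleast_2d(uv).astype(float)
    r=(np.linalg.inv(K)@np.c_[uv,np.ones(len(uv))].T).T@R
    c=-R.T@t
    return c+r*((z-c[2])/r[:,2])[:,None]
def proj(m,X):
    K,R,t=[np.array(m[k]) for k in("intrinsics","R","t")]
    p=K@(R@np.array(X,float)+t);return p[:2]/p[2]
def cloud(m,d):
    v,u=np.mgrid[:d.shape[0],:d.shape[1]]
    K,R,t=[np.array(m[k]) for k in("intrinsics","R","t")]
    P=np.stack([(u-K[0,2])*d/K[0,0],(v-K[1,2])*d/K[1,1],d],-1)
    return (P-t)@R
def tops(m,d,seed,rad,zlo,zhi):
    "centre and diameter of the surface between zlo and zhi near the world seed"
    W=cloud(m,d);k=(np.hypot(W[...,0]-seed[0],W[...,1]-seed[1])<rad)&(W[...,2]>zlo)&(W[...,2]<zhi)&(d>0)
    P=W[k]
    (c,r)=cv2.minEnclosingCircle(P[:,:2].astype(np.float32))
    return np.array(c),2*r,len(P),np.median(P[:,2])
E
python3 - <<'E'
from h import *
S=dict(pa=(261,145),pb=(396,143),pc=(194,212),pd=(405,195),sq=(329,195),ring=(121,213),da=(133,152),db=(259,200),dc=(191,138),dd=(325,145),g1=(157,235),g2=(195,251))
m=np.load("top_m.npz");d=np.load("top_d.npy");ms=np.load("scene_m.npz");ds=np.load("scene_d.npy")
for n,uv in S.items():
    dish=n in("da","db","dc","dd")
    s=back(m,uv,0.003 if dish else .04)[0]
    lo,hi,r=(.008,.025,.066) if dish else (.032,.05,.036)
    if n=="da":r=.045
    if n=="db":r=.05
    for a,b in((m,d),(ms,ds)):
        try:
            c,D,k,z=tops(a,b,s,r,lo,hi);print(n,np.round(s[:2],4),np.round(c,4),round(D,4),k,round(float(z),4))
        except Exception as e: print(n,e)
for n,cam in(("pellet_a","top"),("dish_a","top")):
    print(n,[(np.round(x["at"]),round(x["score"],2)) for x in bot.pinpoint(n,cam)])
p=cv2.imread("pics/top0.png")[110:270,95:435]
cv2.imwrite("pics/crop.png",cv2.resize(p,None,fx=2.35,fy=2.35,interpolation=cv2.INTER_CUBIC))
E
```

```text
pa [ 0.5861 -0.0045] [ 0.5902 -0.0029] 0.0241 78 0.0388
pa [ 0.5861 -0.0045] [ 0.5917 -0.0046] 0.0247 98 0.0392
pb [ 0.5816 -0.3251] [ 0.586  -0.3256] 0.0345 161 0.0396
pb [ 0.5816 -0.3251] [ 0.5877 -0.3262] 0.0355 148 0.0395
pc [0.4301 0.1571] [0.4322 0.1597] 0.0441 271 0.0393
pc [0.4301 0.1571] [0.4346 0.157 ] 0.0447 242 0.0395
pd [ 0.4571 -0.3382] [ 0.4582 -0.3416] 0.0552 423 0.0392
pd [ 0.4571 -0.3382] [ 0.4603 -0.3422] 0.054 260 0.0396
sq [ 0.4618 -0.1611] [ 0.4621 -0.1611] 0.0476 238 0.0394
sq [ 0.4618 -0.1611] [ 0.4652 -0.1631] 0.048 183 0.0397
ring [0.4322 0.3299] [0.4348 0.3337] 0.0427 194 0.0391
ring [0.4322 0.3299] [0.434  0.3325] 0.0458 238 0.039
da [0.5859 0.3153] [0.5842 0.3133] 0.0663 156 0.014
da [0.5859 0.3153] [0.5844 0.311 ] 0.0683 324 0.014
db [0.4576 0.0042] [0.4579 0.0052] 0.0814 196 0.0146
db [0.4576 0.0042] [0.4569 0.0041] 0.0844 259 0.0134
dc [0.6173 0.17  ] [0.617  0.1682] 0.0982 233 0.0147
dc [0.6173 0.17  ] [0.6166 0.1668] 0.0992 453 0.0142
dd [ 0.5898 -0.1625] [ 0.5878 -0.1603] 0.1137 287 0.0145
dd [ 0.5898 -0.1625] [ 0.5883 -0.1605] 0.118 410 0.0138
g1 [0.3785 0.2444] [0.3785 0.2457] 0.0445 275 0.0393
g1 [0.3785 0.2444] [0.3808 0.244 ] 0.0447 228 0.0395
g2 [0.3393 0.1554] [0.3411 0.1563] 0.0441 278 0.0391
g2 [0.3393 0.1554] [0.3431 0.1538] 0.0441 197 0.0395
pellet_a [(array([197., 248.]), 0.83), (array([403., 198.]), 0.82), (array([163., 234.]), 0.72), (array([196., 212.]), 0.61), (array([262., 148.]), 0.6), (array([391., 144.]), 0.57)]
dish_a [(array([325., 147.]), 0.98), (array([257., 198.]), 0.68), (array([196., 137.]), 0.68)]
```

View pics/crop.png

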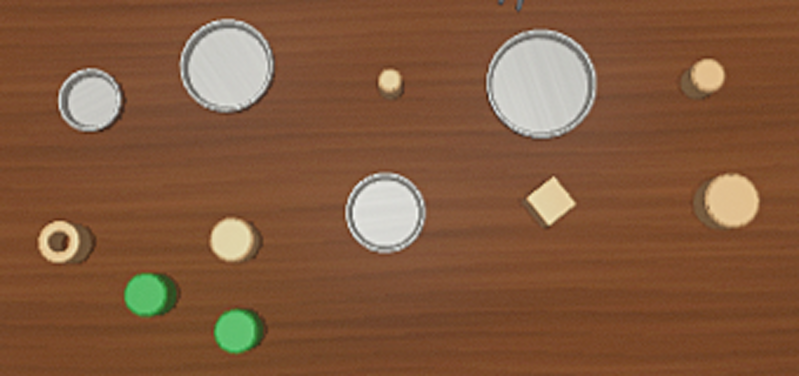

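The measured diameters (24, 34, 44 and 54 mm; 66, 81, 98 and 114 mm) match my identification. In the crop, pc at (233,240) is solid light brown, the ring at (60,242) has a hole, the square is at (550,200), and the two green ones at (150,294) and (237,330) stay put. First I turn the tool so its x axis lines up with world x.

```bash
python3 -m pendant '[[0.06,0,0,0,5.42],[0.06,0,0,0,5.42],[0.06,0,0,0,5.42],[0.06,0,0,0,5.42],[0.06,0,0,0,0]]' 40
cat > st.py <<'E'
from h import *
from scipy.spatial.transform import Rotation as Ro
import sys
o=bot.get_obs();q=o["tool_rot"];M=Ro.from_quat([q[1],q[2],q[3],q[0]]).as_matrix()
print("t",round(o["t"],2),"pos",np.round(o["eef_pos"],4),"xt",np.round(M[:,0],3),"zt",np.round(M[:,2],3),"grip",round(float(o["gripper_width"]),3),round(float(o["grasp_force"]),1),"F",np.round(o["contact_force"],1))
if len(sys.argv)>2: print("tool delta",np.round(M.T@(np.array([float(sys.argv[1]),float(sys.argv[2]),float(sys.argv[3])])-o["eef_pos"]),4))
E
python3 st.py .591 -.0038 .3
```

```text
t: 0.62
eef_pos: [0.2497, -0.627, 0.4045]
tool_rot: [-0.0, 1.0, -0.001, -0.0]
contact_force: [0.4, 0.1, 0.3]
gripper_width: 0.703
grasp_force: 0.0
t 0.62 pos [ 0.2497 -0.627   0.4045] xt [ 1.    -0.003 -0.   ] zt [-0.  0. -1.] grip 0.703 0.0 F [0.4 0.1 0.3]
tool delta [ 0.3396 -0.6241  0.1046]
```

```bash
python3 -m pendant '[[0.06,0.017,-0.031,0,0],[0.06,0.017,-0.031,0,0],[0.06,0.017,-0.031,0,0],[0.06,0.017,-0.031,0,0],[0.06,0.017,-0.031,0,0],[0.06,0.017,-0.031,0,0],[0.06,0.017,-0.031,0,0],[0.06,0.017,-0.031,0,0],[0.06,0.017,-0.031,0,0],[0.06,0.017,-0.031,0,0],[0.06,0.017,-0.031,0,0],[0.06,0.017,-0.031,0,0]]' >/dev/null
python3 -m pendant '[[0.06,0.017,-0.031,0.01,0],[0.06,0.017,-0.031,0.01,0],[0.06,0.017,-0.031,0.01,0],[0.06,0.017,-0.031,0.01,0],[0.06,0.017,-0.031,0.01,0],[0.06,0.017,-0.031,0.02,0],[0.06,0.017,-0.031,0.02,0],[0.06,0.017,-0.031,0.02,0],[0.06,0,0,0,0],[0.06,0,0,0,0]]' >/dev/null
python3 st.py .591 -.0038 .188
cat > look.py <<'E'
# look.py pic : wrist picture
from h import *
import sys
m=bot.camera_model("wrist");p,d=bot.read_camera("wrist");cv2.imwrite(f"pics/{sys.argv[1]}.png",p)
for s in sys.argv[2:]:
    x,y,r,lo,hi=map(float,s.split(","))
    try:
        c,D,k,z=tops(m,d,(x,y),r,lo,hi);print("wrist",s,np.round(c,4),round(D,4),k,round(float(z),4))
    except Exception as e: print(s,e)
E
python3 look.py w0 .591,-.0038,.03,.032,.05 .4575,.0047,.05,.008,.025
```

```text
t 2.45 pos [ 0.5895 -0.0042  0.2932] xt [ 1.     0.008 -0.003] zt [-0.003  0.001 -1.   ] grip 0.704 0.0 F [-0.9 -1.4 -0.2]
tool delta [ 0.0018 -0.0003  0.1052]
wrist .591,-.0038,.03,.032,.05 [ 0.589 -0.004] 0.0243 764 0.038
wrist .4575,.0047,.05,.008,.025 [0.4566 0.0039] 0.0825 1358 0.0131
```

View pics/w0.png

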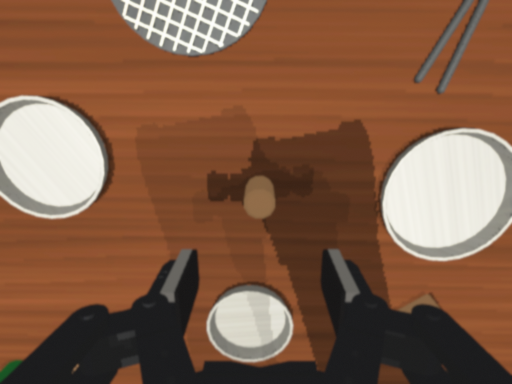

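The wrist picture shows pellet a at (260,197), centred between the fingertips, with nothing else near it. Going down.

```bash
python3 -m pendant '[[0.06,0,0,0.03,0],[0.06,0,0,0.03,0],[0.06,0,0,0.025,0],[0.06,0,0,0.015,0],[0.06,0,0,0.005,0],[0.06,0,0,0,0]]' >/dev/null; python3 st.py .59 -.004 .188
python3 -m pendant '[[0.03,0,0,0,0],[0.02,0,0,0,0],[0.018,0,0,0,0],[0.018,0,0,0,0],[0.018,0,0,0,0],[0.018,0,0,0,0]]' 40; python3 -m pendant '[[0.018,0,0,-0.01,0],[0.018,0,0,-0.01,0],[0.018,0,0,0,0]]' >/dev/null;  python3 st.py; python3 look.py w1
```

```text
t 3.0 pos [ 0.5889 -0.0086  0.1893] xt [ 1.    -0.001 -0.002] zt [-0.002 -0.001 -1.   ] grip 0.701 0.0 F [-0.1 -0.6 -0.2]
tool delta [ 0.0011 -0.0046  0.0013]
t: 3.5
eef_pos: [0.5901, -0.0072, 0.1914]
tool_rot: [0.0, 1.0, 0.0, 0.001]
contact_force: [-1.1, -0.6, 7.2]
gripper_width: 0.266
grasp_force: 39.1
t 3.75 pos [ 0.5904 -0.0069  0.2125] xt [1.    0.    0.004] zt [ 0.004  0.    -1.   ] grip 0.265 39.4 F [ 1.  -0.9 -1.3]
```

View pics/w1.png

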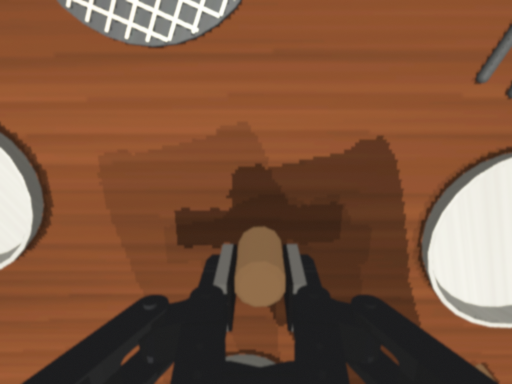

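Pellet a is held upright at (260,265) between the pads. Carrying it to dish a.

```bash
python3 -m pendant '[[0.018,0,0,-0.03,0],[0.018,0,0,-0.03,0],[0.018,-0.0006,-0.015,0,0],[0.018,-0.0006,-0.03,0,0],[0.018,-0.0006,-0.035,0,0],[0.018,-0.0006,-0.035,0,0],[0.018,-0.0006,-0.035,0,0],[0.018,-0.0006,-0.035,0,0],[0.018,-0.0006,-0.035,0,0],[0.018,-0.0006,-0.035,0,0],[0.018,-0.0006,-0.034,0,0],[0.018,-0.0006,-0.02,0,0]]' >/dev/null;python3 -m pendant '[[0.018,0,-0.01,0,0],[0.018,0,0,0,0],[0.018,0,0,0,0],[0.018,0,0,0,0]]' >/dev/null;  python3 st.py .584 .312 .194; python3 look.py w2 .584,.312,.045,.008,.025
```

```text
t 5.13 pos [0.584  0.3093 0.2694] xt [ 1.    -0.002 -0.   ] zt [-0.    -0.002 -1.   ] grip 0.266 39.4 F [ 0.3 -0.5  0.1]
tool delta [ 0.     -0.0029  0.0754]
wrist .584,.312,.045,.008,.025 [0.5828 0.3116] 0.0656 1269 0.0137
```

View pics/w2.png

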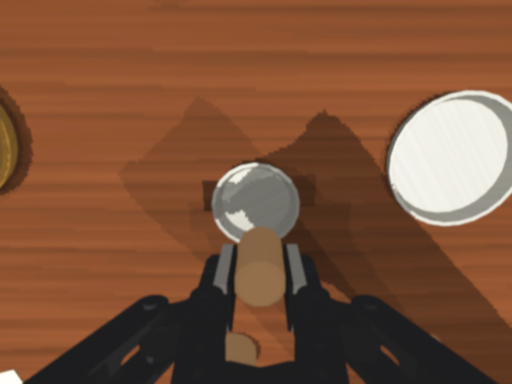

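The dish rim is at (255,203) in the wrist view, with the pellet held above it. I shift 2.5 mm and lower.

```bash
python3 -m pendant '[[0.018,-0.0005,-0.0025,0.025,0],[0.018,0,0,0.02,0],[0.018,0,0,0.015,0],[0.018,0,0,0.006,0],[0.018,0,0,0.004,0],[0.018,0,0,0,0],[0.018,0,0,0,0]]' >/dev/null;  python3 st.py .5835 .312 .194
```

```text
t 5.77 pos [0.5832 0.3144 0.2004] xt [ 1.    -0.     0.001] zt [ 0.001  0.001 -1.   ] grip 0.265 39.4 F [-0.1 -0.3 -1.2]
tool delta [0.0003 0.0024 0.0064]
```

```bash
python3 -m pendant '[[0.018,0,0.002,0.003,0],[0.018,0,0,0.002,0],[0.018,0,0,0,0]]' >/dev/null;  python3 st.py .5835 .312 .194; python3 -m pendant '[[0.018,0,0,0.0015,0],[0.018,0,0,0,0],[0.018,0,0,0,0]]' >/dev/null;  python3 st.py .5835 .312 .194
```

```text
t 6.02 pos [0.5828 0.3122 0.1948] xt [1. 0. 0.] zt [ 0. -0. -1.] grip 0.262 39.4 F [ 1.   0.3 -0.7]
tool delta [0.0007 0.0002 0.0008]
t 6.27 pos [0.5829 0.3125 0.1945] xt [1.    0.    0.001] zt [ 0.001 -0.    -1.   ] grip 0.261 40.2 F [-2.4 -1.4  6.8]
tool delta [0.0006 0.0005 0.0005]
```

Contact felt (about 7 N), so I release and rise.

```bash
python3 -m pendant '[[0.026,0,0,0,0],[0.03,0,0,0,0],[0.036,0,0,0,0],[0.042,0,0,0,0],[0.045,0,0,-0.004,0],[0.045,0,0,-0.015,0],[0.045,0,0,-0.03,0],[0.05,0,0,-0.035,0],[0.06,0,0,-0.02,0],[0.06,0,0,0,0]]' >/dev/null;  python3 st.py; python3 look.py w3 .583,.312,.045,.008,.025 .583,.312,.03,.034,.055
```

```text
t 7.1 pos [0.5844 0.3136 0.3043] xt [1.    0.    0.009] zt [ 0.009  0.006 -1.   ] grip 0.703 0.0 F [1.4 0.2 0.5]
wrist .583,.312,.045,.008,.025 [0.5829 0.3116] 0.0655 1367 0.0137
wrist .583,.312,.03,.034,.055 [0.5819 0.3122] 0.0239 725 0.041
```

View pics/w3.png

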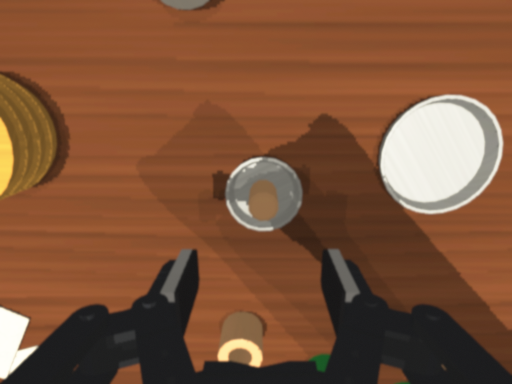

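Pellet a stands upright in the middle of dish a at (263,197), about 1 mm off centre. Next is pellet b.

```bash
python3 -m pendant '[[0.06,0,0.02,0,0],[0.06,0,0.036,0,0],[0.06,0,0.036,0,0],[0.06,0,0.036,0,0],[0.06,0,0.036,0,0],[0.06,0,0.036,0,0],[0.06,0,0.036,0,0],[0.06,0,0.036,0,0],[0.06,0,0.036,0,0],[0.06,0,0.036,0,0],[0.06,0,0.036,0,0],[0.06,0,0.036,0,0]]' >/dev/null
python3 -m pendant '[[0.06,0,0.036,0,0],[0.06,0,0.036,0,0],[0.06,0,0.036,0,0],[0.06,0,0.036,0,0],[0.06,0,0.036,0,0],[0.06,0,0.034,0,0],[0.06,0,0.01,0,0],[0.06,0,0,0,0],[0.06,0,0,0,0]]' >/dev/null;  python3 st.py .5865 -.326 .19; python3 look.py w4 .5865,-.326,.03,.032,.05 .588,-.1604,.066,.008,.025
```

```text
t 8.9 pos [ 0.5826 -0.3275  0.2965] xt [ 1.    -0.001 -0.001] zt [-0.001  0.001 -1.   ] grip 0.701 0.0 F [ 1.2  1.4 -0.2]
tool delta [ 0.004  -0.0013  0.1065]
wrist .5865,-.326,.03,.032,.05 [ 0.585  -0.3264] 0.0343 1500 0.0381
wrist .588,-.1604,.066,.008,.025 [ 0.5865 -0.1616] 0.1145 2222 0.0134
```

```bash
python3 -m pendant '[[0.06,0.003,-0.001,0.03,0],[0.06,0,0,0.03,0],[0.06,0,0,0.025,0],[0.06,0,0,0.015,0],[0.06,0,0,0.005,0],[0.06,0,0,0,0],[0.06,0,0,0,0]]' >/dev/null; python3 st.py .586 -.326 .19
python3 -m pendant '[[0.04,0,0,0,0],[0.03,0,0,0,0],[0.028,0,0,0,0],[0.028,0,0,0,0],[0.028,0,0,0,0],[0.028,0,0,0,0]]' 40 >/dev/null;python3 st.py; python3 -m pendant '[[0.028,0,0,-0.01,0],[0.028,0,0,-0.01,0],[0.028,0,0,0,0]]' >/dev/null;  python3 st.py .4573 .0045 .265
```

```text
t 9.53 pos [ 0.5868 -0.326   0.1933] xt [1.    0.001 0.001] zt [ 0.001 -0.    -1.   ] grip 0.701 0.0 F [ 0.5 -0.3  0.1]
tool delta [-0.0008 -0.      0.0033]
t 10.03 pos [ 0.5867 -0.3269  0.1942] xt [1.    0.    0.003] zt [ 0.003 -0.001 -1.   ] grip 0.379 39.6 F [-0.8  1.   5.8]
t 10.28 pos [ 0.5869 -0.3271  0.2152] xt [1.    0.    0.004] zt [ 0.004 -0.002 -1.   ] grip 0.376 39.9 F [ 0.9  0.1 -0.4]
tool delta [-0.1294 -0.3315 -0.0509]
```

```bash
python3 -m pendant '[[0.028,0,0,-0.03,0],[0.028,0,0,-0.03,0],[0.028,-0.007,-0.0175,0,0],[0.028,-0.0135,-0.035,0,0],[0.028,-0.0135,-0.035,0,0],[0.028,-0.0135,-0.035,0,0],[0.028,-0.0135,-0.035,0,0],[0.028,-0.0135,-0.035,0,0],[0.028,-0.0135,-0.035,0,0],[0.028,-0.0135,-0.035,0,0],[0.028,-0.0135,-0.035,0,0],[0.028,-0.0135,-0.028,0,0]]' >/dev/null;python3 -m pendant '[[0.028,0,-0.006,0,0],[0.028,0,0,0,0],[0.028,0,0,0,0],[0.028,0,0,0,0]]' >/dev/null;  python3 look.py w5 .4573,.0045,.05,.008,.025;python3 st.py .457 .0043 .197; 
```

```text
wrist .4573,.0045,.05,.008,.025 [0.4561 0.0043] 0.0817 1521 0.0137
t 11.67 pos [0.458  0.0034 0.2723] xt [ 1.    -0.002  0.001] zt [ 0.001 -0.001 -1.   ] grip 0.376 40.0 F [-0.6  0.5 -0. ]
tool delta [-0.001  -0.0009  0.0753]
```

View pics/w5.png

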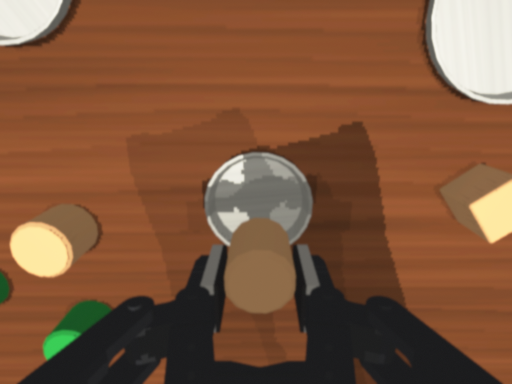

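Pellet b is held at (260,265) over dish b at (258,200). Lowering.

```bash
python3 -m pendant '[[0.028,-0.001,-0.001,0.025,0],[0.028,0,0,0.02,0],[0.028,0,0,0.015,0],[0.028,0,0,0.006,0],[0.028,0,0,0.003,0],[0.028,0,0,0,0],[0.028,0,0,0,0]]' >/dev/null;  python3 st.py .457 .0043 .197
```

```text
t 12.25 pos [0.4569 0.0055 0.2037] xt [ 1.    -0.001  0.001] zt [ 0.001 -0.    -1.   ] grip 0.379 40.0 F [ 0.9 -0.3  0.1]
tool delta [0.0001 0.0012 0.0067]
```

```bash
python3 -m pendant '[[0.028,0,0.001,0.003,0],[0.028,0,0,0.002,0],[0.028,0,0,0,0]]' >/dev/null;  python3 st.py .457 .0043 .197; python3 -m pendant '[[0.028,0,0,0.0015,0],[0.028,0,0,0,0],[0.028,0,0,0,0]]' >/dev/null;  python3 st.py .457 .0043 .197
```

```text
t 12.5 pos [0.4564 0.0048 0.1983] xt [1. 0. 0.] zt [ 0. -0. -1.] grip 0.378 40.0 F [-0.1  0.9 -0.9]
tool delta [0.0006 0.0005 0.0013]
t 12.75 pos [0.4565 0.0049 0.1971] xt [1.    0.    0.001] zt [ 0.001 -0.    -1.   ] grip 0.373 40.5 F [-1.3 -0.4  4.3]
tool delta [0.0005 0.0006 0.0001]
```

```bash
python3 -m pendant '[[0.036,0,0,0,0],[0.04,0,0,0,0],[0.046,0,0,0,0],[0.052,0,0,0,0],[0.055,0,0,-0.004,0],[0.055,0,0,-0.015,0],[0.055,0,0,-0.03,0],[0.06,0,0,-0.035,0],[0.07,0,0,-0.02,0],[0.07,0,0,0,0]]' >/dev/null;  python3 st.py .433 .158 .19; python3 look.py w6 .457,.0043,.05,.008,.025 .457,.0043,.03,.034,.055 .433,.158,.036,.032,.05
```

```text
t 13.58 pos [0.4579 0.0051 0.305 ] xt [1.    0.    0.008] zt [ 0.008  0.001 -1.   ] grip 0.823 0.0 F [ 1.1  0.1 -0.8]
tool delta [-0.0258 -0.1528  0.1149]
wrist .457,.0043,.05,.008,.025 [0.4563 0.0039] 0.0819 1771 0.0137
wrist .457,.0043,.03,.034,.055 [0.4545 0.0048] 0.0344 1424 0.0411
wrist .433,.158,.036,.032,.05 [0.4308 0.1584] 0.0454 2212 0.0381
```

View pics/w6.png

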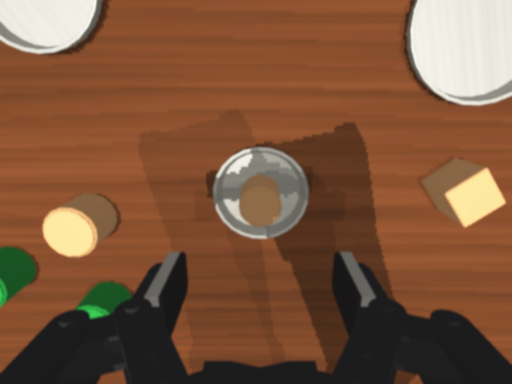

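Pellet b is upright and 2 mm off the centre of dish b (261,195). Next is pellet c, the cream pellet at (70,230), beside the two green look-alikes.

```bash
python3 -m pendant '[[0.07,-0.005,-0.02,0,0],[0.07,-0.005,-0.032,0,0],[0.07,-0.005,-0.035,0,0],[0.07,-0.005,-0.035,0,0],[0.07,-0.005,-0.025,0,0],[0.07,0,-0.006,0,0],[0.07,0,0,0,0],[0.07,0,0,0,0]]' >/dev/null;  python3 look.py w7 .432,.158,.036,.032,.05 .617,.1675,.06,.008,.025;python3 st.py .432 .158 .192
```

```text
wrist .432,.158,.036,.032,.05 [0.4309 0.1589] 0.0445 2429 0.0382
wrist .617,.1675,.06,.008,.025 [0.5702 0.1673] 0.0335 192 0.0142
t 14.35 pos [0.4313 0.1565 0.3   ] xt [ 1.    -0.001 -0.001] zt [-0.001 -0.001 -1.   ] grip 0.819 0.0 F [-0.4  0.1 -0.5]
tool delta [ 0.0008 -0.0016  0.108 ]
```

View pics/w7.png

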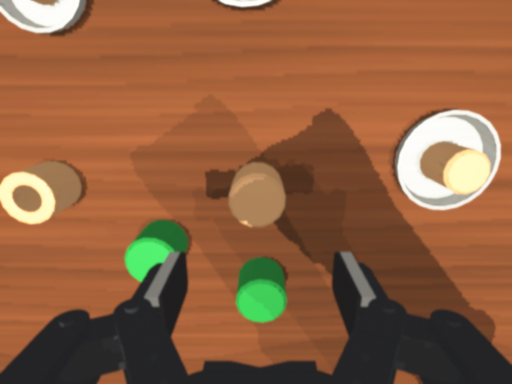

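Solid pellet c is at (258,195), under the grasp point. The greens at (155,250) and (262,290) are clear of the finger path, which runs left to right. Going down.

```bash
python3 -m pendant '[[0.07,0.0005,-0.0015,0.03,0],[0.07,0,0,0.03,0],[0.07,0,0,0.025,0],[0.07,0,0,0.015,0],[0.07,0,0,0.007,0],[0.07,0,0,0,0],[0.07,0,0,0,0]]' >/dev/null; python3 st.py .432 .1585 .192
python3 -m pendant '[[0.055,0,0,0,0],[0.042,0,0,0,0],[0.038,0,0,0,0],[0.038,0,0,0,0],[0.038,0,0,0,0],[0.038,0,0,0,0]]' 40 >/dev/null;python3 st.py; python3 -m pendant '[[0.038,0,0,-0.01,0],[0.038,0,0,-0.01,0],[0.038,0,0,0,0]]' >/dev/null;  python3 st.py .6168 .1675 .27
```

```text
t 14.93 pos [0.4322 0.1586 0.1939] xt [ 1.    -0.001 -0.   ] zt [-0.    -0.001 -1.   ] grip 0.823 0.0 F [-0.3  0.5  0.3]
tool delta [-0.0002  0.0001  0.0019]
t 15.43 pos [0.4323 0.1594 0.195 ] xt [1.    0.    0.002] zt [ 0.002  0.    -1.   ] grip 0.497 40.0 F [-1.8 -1.   7. ]
t 15.68 pos [0.4326 0.1598 0.216 ] xt [1.    0.    0.003] zt [ 0.003  0.001 -1.   ] grip 0.493 41.4 F [-0.2 -0.3 -1.6]
tool delta [ 0.1844 -0.0078 -0.0534]
```

```bash
python3 -m pendant '[[0.038,0,0,-0.03,0],[0.038,0,0,-0.03,0],[0.038,0.015,-0.001,0,0],[0.038,0.03,-0.001,0,0],[0.038,0.035,-0.001,0,0],[0.038,0.035,-0.001,0,0],[0.038,0.035,-0.001,0,0],[0.038,0.025,-0.001,0,0],[0.038,0.009,-0.001,0,0],[0.038,0,0,0,0],[0.038,0,0,0,0],[0.038,0,0,0,0]]' >/dev/null; python3 look.py w8 .6168,.1675,.06,.008,.025;python3 st.py .6165 .1675 .198
```

```text
wrist .6168,.1675,.06,.008,.025 [0.6158 0.1673] 0.0976 1853 0.0137
t 16.73 pos [0.6143 0.1667 0.2736] xt [ 1.     0.001 -0.001] zt [-0.001 -0.    -1.   ] grip 0.496 41.7 F [-0.2 -0.1 -1.6]
tool delta [ 0.0023 -0.0008  0.0756]
```

View pics/w8.png

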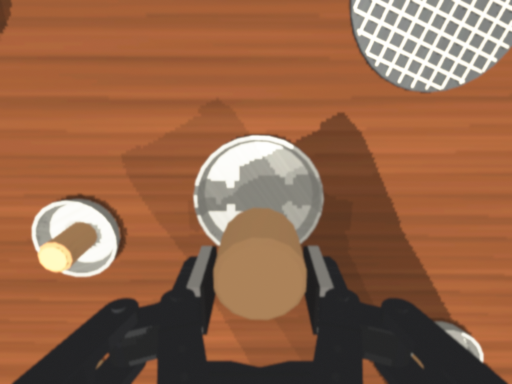

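Pellet c is held at (260,265) over dish c at (258,193). Lowering.

```bash
python3 -m pendant '[[0.038,0.002,-0.001,0.025,0],[0.038,0,0,0.02,0],[0.038,0,0,0.015,0],[0.038,0,0,0.007,0],[0.038,0,0,0.003,0],[0.038,0,0,0,0],[0.038,0,0,0,0]]' >/dev/null;  python3 st.py .616 .1675 .198
```

```text
t 17.32 pos [0.6179 0.1677 0.2047] xt [1.    0.001 0.001] zt [ 0.001  0.    -1.   ] grip 0.494 41.6 F [-0.7 -0.7 -1.6]
tool delta [-0.002   0.0002  0.0067]
```

```bash
python3 -m pendant '[[0.038,-0.001,0,0.003,0],[0.038,0,0,0.002,0],[0.038,0,0,0,0]]' >/dev/null;  python3 st.py .616 .1675 .198; python3 -m pendant '[[0.038,0,0,0.0015,0],[0.038,0,0,0,0],[0.038,0,0,0,0]]' >/dev/null;  python3 st.py .616 .1675 .198
```

```text
t 17.57 pos [0.6167 0.1674 0.1988] xt [1. 0. 0.] zt [ 0. -0. -1.] grip 0.493 41.6 F [ 0.6 -0.4 -1.4]
tool delta [-0.0007 -0.0001  0.0008]
t 17.82 pos [0.617  0.1675 0.1981] xt [1. 0. 0.] zt [ 0. -0. -1.] grip 0.493 42.3 F [-2.2 -0.9  5.3]
tool delta [-0.001   0.      0.0001]
```

```bash
python3 -m pendant '[[0.046,0,0,0,0],[0.05,0,0,0,0],[0.056,0,0,0,0],[0.062,0,0,0,0],[0.065,0,0,-0.004,0],[0.065,0,0,-0.015,0],[0.065,0,0,-0.03,0],[0.07,0,0,-0.035,0],[0.08,0,0,-0.02,0],[0.08,0,0,0,0]]' >/dev/null;  python3 st.py .459 -.342 .3; python3 look.py w9 .616,.1675,.06,.008,.025 .616,.1675,.034,.034,.055
```

```text
t 18.65 pos [0.6185 0.1682 0.3069] xt [1.    0.    0.009] zt [ 0.009  0.003 -1.   ] grip 0.936 0.0 F [ 0.4  0.  -0. ]
tool delta [-0.1597  0.5102  0.0041]
wrist .616,.1675,.06,.008,.025 [0.6154 0.1672] 0.0982 2158 0.0136
wrist .616,.1675,.034,.034,.055 [0.6154 0.1674] 0.0447 2339 0.0412
```

View pics/w9.png

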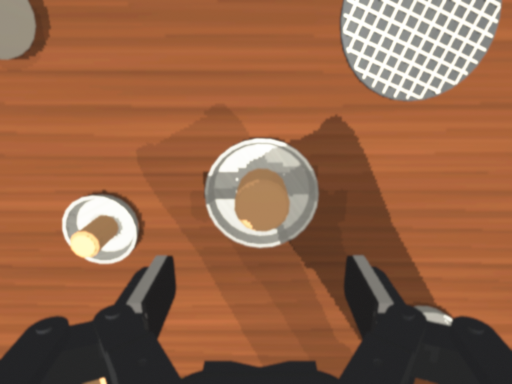

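Pellet c stands in the centre of dish c (262,195). Last is pellet d.

```bash
python3 -m pendant '[[0.08,-0.006,0.02,0,0],[0.08,-0.011,0.035,0,0],[0.08,-0.011,0.035,0,0],[0.08,-0.011,0.035,0,0],[0.08,-0.011,0.035,0,0],[0.08,-0.011,0.035,0,0],[0.08,-0.011,0.035,0,0],[0.08,-0.011,0.035,0,0],[0.08,-0.011,0.035,0,0],[0.08,-0.011,0.035,0,0],[0.08,-0.011,0.035,0,0],[0.08,-0.011,0.035,0,0]]' >/dev/null
python3 -m pendant '[[0.08,-0.011,0.035,0,0],[0.08,-0.011,0.035,0,0],[0.08,-0.011,0.03,0,0],[0.08,0,0.008,0,0],[0.08,0,0,0,0],[0.08,0,0,0,0]]' >/dev/null; python3 look.py w10 .459,-.342,.036,.032,.05;python3 st.py .459 -.342 .193
```

```text
wrist .459,-.342,.036,.032,.05 [ 0.457  -0.3425] 0.0544 3649 0.0382
t 20.25 pos [ 0.4575 -0.344   0.3005] xt [ 1.     0.002 -0.001] zt [-0.001  0.002 -1.   ] grip 0.939 0.0 F [-0.1 -0.5 -0.2]
tool delta [ 0.0016 -0.0018  0.1075]
```

View pics/w10.png

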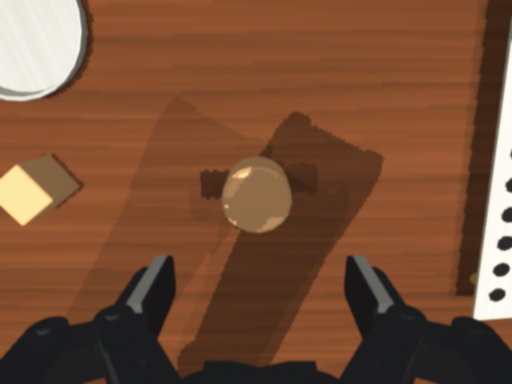

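Pellet d is at (257,195), clear of its neighbours. Going down.

```bash
python3 -m pendant '[[0.08,0.0005,-0.0015,0.03,0],[0.08,0,0,0.03,0],[0.08,0,0,0.025,0],[0.08,0,0,0.015,0],[0.08,0,0,0.007,0],[0.08,0,0,0,0],[0.08,0,0,0,0]]' >/dev/null; python3 st.py .458 -.342 .193
python3 -m pendant '[[0.065,0,0,0,0],[0.052,0,0,0,0],[0.048,0,0,0,0],[0.048,0,0,0,0],[0.048,0,0,0,0],[0.048,0,0,0,0]]' 45 >/dev/null;python3 st.py; python3 -m pendant '[[0.048,0,0,-0.01,0],[0.048,0,0,-0.01,0],[0.048,0,0,0,0]]' >/dev/null;  python3 st.py .5873 -.1612 .276
```

```text
t 20.83 pos [ 0.4583 -0.343   0.1945] xt [1.    0.002 0.   ] zt [ 0.  0. -1.] grip 0.941 0.0 F [ 0.2 -0.2  0.2]
tool delta [-0.0003 -0.001   0.0016]
t 21.33 pos [ 0.4581 -0.3441  0.1959] xt [1.    0.    0.002] zt [ 0.002 -0.001 -1.   ] grip 0.608 46.5 F [-1.3  0.6  7.4]
t 21.58 pos [ 0.4582 -0.3447  0.2168] xt [1.    0.    0.003] zt [ 0.003 -0.002 -1.   ] grip 0.605 48.0 F [ 0.7  0.5 -1.5]
tool delta [ 0.1293 -0.1834 -0.0591]
```

```bash
python3 -m pendant '[[0.048,0,0,-0.03,0],[0.048,0,0,-0.03,0],[0.048,0.012,-0.016,0,0],[0.048,0.021,-0.03,0,0],[0.048,0.021,-0.03,0,0],[0.048,0.021,-0.03,0,0],[0.048,0.021,-0.03,0,0],[0.048,0.021,-0.03,0,0],[0.048,0.012,-0.015,0,0],[0.048,0,0,0,0],[0.048,0,0,0,0],[0.048,0,0,0,0]]' >/dev/null; python3 look.py w11 .5873,-.1612,.066,.008,.025;python3 st.py .5873 -.161 .199
```

```text
wrist .5873,-.1612,.066,.008,.025 [ 0.5865 -0.1614] 0.1137 2153 0.0137
t 22.63 pos [ 0.5856 -0.1646  0.2742] xt [ 1.    -0.002 -0.001] zt [-0.001 -0.001 -1.   ] grip 0.607 48.3 F [ 0.   0.3 -1.6]
tool delta [ 0.0017 -0.0037  0.0752]
```

View pics/w11.png

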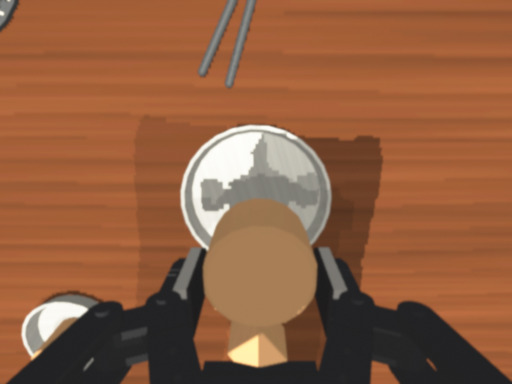

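Pellet d is held at (260,265) over dish d at (255,192). Lowering.

```bash
python3 -m pendant '[[0.048,0.001,-0.003,0.025,0],[0.048,0,0,0.02,0],[0.048,0,0,0.015,0],[0.048,0,0,0.007,0],[0.048,0,0,0.003,0],[0.048,0,0,0,0],[0.048,0,0,0,0]]' >/dev/null;  python3 st.py .587 -.1612 .199
```

```text
t 23.22 pos [ 0.5877 -0.1607  0.2051] xt [ 1.    -0.001  0.001] zt [ 0.001 -0.    -1.   ] grip 0.607 48.3 F [-0.1 -1.3 -1.7]
tool delta [-0.0007  0.0005  0.0061]
```

```bash
python3 -m pendant '[[0.048,0,0,0.003,0],[0.048,0,0,0.002,0],[0.048,0,0,0,0]]' >/dev/null;  python3 st.py .587 -.1612 .199; python3 -m pendant '[[0.048,0,0,0.0015,0],[0.048,0,0,0,0],[0.048,0,0,0,0]]' >/dev/null;  python3 st.py .587 -.1612 .199
```

```text
t 23.47 pos [ 0.5875 -0.16    0.1993] xt [1. 0. 0.] zt [ 0. -0. -1.] grip 0.607 48.3 F [-0.  -0.9 -2.3]
tool delta [-0.0005  0.0012  0.0003]
t 23.72 pos [ 0.5875 -0.16    0.199 ] xt [1. 0. 0.] zt [ 0. -0. -1.] grip 0.604 49.3 F [-3.9  0.3  8.2]
tool delta [-0.0005  0.0012 -0.    ]
```

```bash
python3 -m pendant '[[0.056,0,0,0,0],[0.06,0,0,0,0],[0.066,0,0,0,0],[0.072,0,0,0,0],[0.075,0,0,-0.004,0],[0.075,0,0,-0.015,0],[0.075,0,0,-0.03,0],[0.08,0,0,-0.035,0],[0.08,0,0,-0.02,0],[0.08,0,0,0,0],[0.08,0,0,0,0],[0.08,0,0,0,0]]' >/dev/null;  python3 st.py; python3 look.py w12 .587,-.161,.066,.008,.025 .587,-.161,.038,.034,.055
python3 - <<'E'
from h import *
p,d=bot.read_camera("scene");cv2.imwrite("pics/end.png",p);m=bot.camera_model("scene")
for n,x,y,r in(("a",.583,.312,.025),("b",.456,.004,.03),("c",.6155,.167,.034),("d",.587,-.161,.038)): 
    try:print(n,tops(m,d,(x,y),r,.036,.055))
    except Exception as e:print(n,e)
E
```

```text
t 24.72 pos [ 0.587  -0.16    0.3012] xt [ 1.     0.    -0.001] zt [-0.001  0.    -1.   ] grip 0.938 0.0 F [-0.2  0.1 -1.2]
wrist .587,-.161,.066,.008,.025 [ 0.5864 -0.1615] 0.114 2713 0.0135
wrist .587,-.161,.038,.034,.055 [ 0.5861 -0.1603] 0.0544 3712 0.0412
a (array([0.58334976, 0.3116543 ]), 0.025503341108560562, 123, np.float64(0.04220676478677479))
b (array([0.45764244, 0.00327687]), 0.0346064493060112, 131, np.float64(0.042354318070477806))
c (array([0.61822253, 0.16682474]), 0.04397938400506973, 365, np.float64(0.042576349741142785))
d (array([ 0.58958429, -0.15963304]), 0.0549812912940979, 377, np.float64(0.04272606656148345))
```

View pics/end.png

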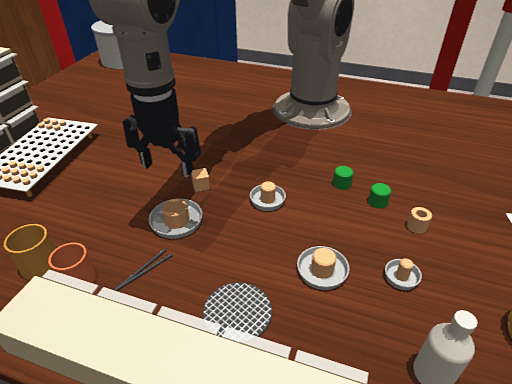

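All four pellets stand upright and centred in their dishes, at (404,270), (268,192), (323,263) and (176,214). The distractors have not moved, and the gripper is clear of everything.

```bash
python3 -c "
from station import bot
print(bot.hand_in())"
```

```text
the job is handed in; nothing more can be done
None
```

I placed all four pellets in order, narrowest to widest, each upright and within about 2 mm of the centre of its own dish, and handed the job in at about 25 s on the robot's clock; no verdict was returned.

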